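Feel out the clear lane of the test-panel coater

ROBOT

A 6-joint arm with a two-finger parallel gripper is mounted at the origin on the work surface. World frame = base frame: x ahead of the robot, y to its left, z up, the work surface at z = 0. Lengths are in m, angles in rad, forces in N, time in s.
With the tool pointing down it reaches from about 0.325 to 0.85 m from the base axis. Payload 4.4 kg.
Tool frame: the origin (TCP) lies between the finger pads; the fingertips stand bot.nose_length ahead of it and the grasp point (between the pads) lies 11 mm behind it (bot.nose_length is the distance from the TCP to the fingertips, in m); y points along the fingers, z is the direction in which the jaws open and shut, and the axes are right-handed (so a half turn about y gives the same grasp; the last joint's range is limited). The gripper opens to 94 mm and grips with 3 to 60 N. Pads are 16 mm wide; open, the fingers measure 119 mm over their backs; the gripper's body (75 mm by 177 mm) begins 78 mm behind the grasp point.
Start: joints at [-1.419, 0.207, 1.542, -0, 1.393, -0.15], TCP at [0.171, -0.549, 0.213] pointing down, gripper open.
Joint ranges: [-2.73, 2.73], [-0.86, 2.22], [0.23, 2.46], [-1.11, 4.25], [0.08, 2.63], [-2.82, 2.82]. Speed limits (rad/s): [2.79, 2.79, 3.14, 3.14, 3.14, 3.14].

INTERFACE

Orientations are given as [roll, pitch, yaw] about the fixed x, y, z axes, in that order (R = Rz(yaw) Ry(pitch) Rx(roll)).
In Python, from rig import bot, cams gives the robot as it stands. The module is installed in compiled form; this text tells all that it offers.
- The arm moves only by the tool arm_command, never from a script. Its argument "series" is a list of rows, each a list of 5 numbers: the finger opening in m, from 0 to 0.094, then the shift along the world's x, y, z in m, then the turn about the world's z in rad. A call has exactly 5 rows; each row shifts and turns the commanded pose from where the row before left it; what a row does not reach is not made up. A row lasts 1/12 s, in which the tool goes at most 41.7 mm and 7.16 degrees, less where a joint would pass 70% of its speed; a pose out of reach is approached as far as the arm can. A call is refused whole if a number of a shift passes 0.0417 or a number of a turn 0.125, either way. A call with a gripper value outside its range is refused whole. The fingers move at their own pace and stop on an object; "force" is the grip in N (left out, the last holds). Time passes only in rows, so rows that do not move let the fingers close, or fill a call up. It gives the time, the measured TCP pose, the force and the opening at its end, in the units of the state.
- bot.get_state(): the state, without advancing time (a new reading comes with each control period).
- cams.capture(name): name is "scene" or "top" or "wrist"; returns the picture (420x560x3 uint8, blue, green, red); there is no depth.
- cams.camera_info(name): a dict with "K" (3x3 intrinsics, pixels), "rvec" (rotation vector, rad) and "tvec" (3), from world to camera coordinates, as OpenCV has them. Camera axes: x right, y down, z forward; pixel columns grow to the right and rows downward; lengths in m; the calibration is good to about 2 mm. The wrist camera is an equidistant fisheye: a pixel r from the principal point sees the ray r / f radians off the axis. A picture is of the moment at which its call begins: read the wrist's pose just before it. camera_info takes no time and is no camera call; for the wrist camera it gives the pose at the moment of the call.
- bot.finish_job(): hands the job in, once; it reports no verdict.
The state is a dict: "clock": time; "joint_positions": joint angles; "joint_velocities": joint speeds; "tau": joint torques, N m; "ee_pos": TCP position; "orientation": TCP orientation; "contact_force": force on the tool from outside, world axes, zero at the start; "ft_torque": the same for the moment, N m; "opening": finger opening in m.
Only numpy, scipy, OpenCV 4.12 (cv2) and the standard library are available. Lean on these libraries where they do the work, as an engineer would, in place of code of your own. Each camera call takes 0.05 s, during which the arm holds its last target.

TASK

One of the two gaps of the bench test-panel coater is closed inside by a gate that cannot be seen. Pick up the feeler, slide its blade gently into the gaps to feel which one takes it, never forcing a jammed blade, and push it fully home there, up to the handle; let go and leave it in. Then press the flat key on top above that gap, lightly but until it gives (about 5 N), never the other key and never before the blade is home, and leave the bystanding tin, bottle and cup where they are.

Things in the scene. Friction and masses are not known exactly. Their poses are not given: they have to be found in the camera images.
- feeler: Feeler, 160 mm long, 0.2 kg: black block handle (60 long x 24 wide x 44 mm tall, gripped across the 24 mm) with a flat steel blade (100 long x 30 wide x 6 mm thick) out of its front. Origin: centre of the handle's underside; x along the blade, z up. The blade's mid-plane is 25 mm above the underside. Starts standing on the handle's underside, blade level, roughly towards +x.
- shoulder (a point): Centre of the handle's front face where the blade starts, 30 mm ahead of the feeler's origin and 25 mm above its underside; axes as the feeler.
- tip (a point): Centre of the blade's free end, 130 mm ahead of the feeler's origin and 25 mm above its underside; axes as the feeler.
- head: Fixed two-lane coater head: grey box 200 mm wide, 100 mm tall, side plates 106 mm. Origin: on the table under the middle of the mouth lips' front plane; x points into the gaps, y to the left gap, z up. A solid ledge (200 mm wide, top 32 mm above the table) spans x = -50 to 12 mm, the box x = 12 to 130 mm. The lips stand at x = 0 to 12 mm.
- mouth_left (a point): Centre of the left gap (head y = +55 mm) at the lips' front plane, 60 mm above the table; axes as the head. The gap is level, 38 mm wide x 10 mm high; lips flare its first 12 mm to about 49 x 21 mm. Closed: the blade stops hard with its tip 55 mm inside this plane. Open: it goes in all 100 mm until the handle meets the lips, the handle then resting over the ledge.
- mouth_right (a point): Centre of the right gap (head y = -55 mm) at the lips' front plane, 60 mm above the table; otherwise as the left one. Exactly one of the two gaps is open, either of them.
- key_left (a joint): Travel of the left flat key: 0 up, 0.0025 m fully down; springs back; 2.4 N per mm (pressed counts from 1.5 mm, 3.6 N; bottom at 6 N).
- key_right (a joint): Travel of the right flat key, as the left one.
- key_left_top (a point): Centre of the top face of the left grey key, 40 x 50 mm, on top of the head above the left gap (40 mm behind the lips' plane, 105.5 mm above the table); pressed straight down. The key stands about 5 mm proud of the head.
- key_right_top (a point): Centre of the top face of the right grey key, above the right gap; otherwise as the left one.
- tin: Bystander: round tin, 90 mm across, 110 mm tall; origin centre of underside.
- bottle: Bystander: white bottle, 64 mm across, 170 mm tall; origin centre of underside.
- cup: Bystander: white mixing cup, 84 mm across, 90 mm tall; origin centre of underside.
Things that resemble listed ones, but are neither listed nor needed, are in the scene too. Several things look just like the feeler: the one meant starts farthest to the robot's right.

How it is judged:
On the way, in this order (a step that is already met when the one before it is completed fails the run):
1. the blade is fully home in the gap that takes it (((x of shoulder in the frame of head above -0.01 m and x of tip in the frame of head above 0.085 m and y of tip in the frame of head between 0.043 and 0.067 m and z of tip in the frame of head between 0.05 and 0.07 m) or (x of shoulder in the frame of head above -0.01 m and x of tip in the frame of head above 0.085 m and y of tip in the frame of head between -0.067 and -0.043 m and z of tip in the frame of head between 0.05 and 0.07 m))), for 0.2 s.
2. with the blade home and let go, the key above that gap is pressed (contact force between the fingers and feeler below 0.1 N and (((x of shoulder in the frame of head above -0.01 m and x of tip in the frame of head above 0.085 m and y of tip in the frame of head between 0.043 and 0.067 m and z of tip in the frame of head between 0.05 and 0.07 m) and value of joint key_left above 0.0015 m) or ((x of shoulder in the frame of head above -0.01 m and x of tip in the frame of head above 0.085 m and y of tip in the frame of head between -0.067 and -0.043 m and z of tip in the frame of head between 0.05 and 0.07 m) and value of joint key_right above 0.0015 m))), for 0.1 s.
At the end, for the whole second after the job is handed in: The blade lies in the open gap with the handle within 10 mm of the lips, at rest and released, and both keys are up again (((x of shoulder in the frame of head above -0.01 m and x of tip in the frame of head above 0.085 m and y of tip in the frame of head between 0.043 and 0.067 m and z of tip in the frame of head between 0.05 and 0.07 m) or (x of shoulder in the frame of head above -0.01 m and x of tip in the frame of head above 0.085 m and y of tip in the frame of head between -0.067 and -0.043 m and z of tip in the frame of head between 0.05 and 0.07 m)) and linear speed of feeler below 0.02 m/s and value of joint each of key_left, key_right below 0.0008 m); the robot touches nothing.
It fails at once if a key is pressed whose gap does not hold the blade fully home ((value of joint key_left above 0.0015 m and not (x of shoulder in the frame of head above -0.01 m and x of tip in the frame of head above 0.085 m and y of tip in the frame of head between 0.043 and 0.067 m and z of tip in the frame of head between 0.05 and 0.07 m)) or (value of joint key_right above 0.0015 m and not (x of shoulder in the frame of head above -0.01 m and x of tip in the frame of head above 0.085 m and y of tip in the frame of head between -0.067 and -0.043 m and z of tip in the frame of head between 0.05 and 0.07 m))).
It fails at once if the feeler is forced against the coater head with more than 30 N (contact force between feeler and head above 30 N).
It fails at once if the robot presses on the coater head or a key with more than 30 N (contact force between the arm and head above 30 N).
It fails at once if the fingers press on the coater head or a key with more than 30 N (contact force between the fingers and head above 30 N).
It fails at once if a bystander is moved more than 30 mm (distance of any of tin, bottle, cup from where it was at the start of the episode above 0.03 m).
It also fails if it takes over 72 s, if anything falls off the work surface, if the arm or the gripper's body presses on something with over 40 N, if the wrist force passes 120 N, or if a joint passes its speed limit or range.

## Working session

There is one attempt and no reset: what is moved stays moved. The work goes in short steps, Python scripts to look and compute and a tool call to move; the robot and the scene stay as the last step left them, time stands still between calls to the robot, and variables do not carry over. Pictures are saved under pics/ and viewed, and the job is handed in when it is done.

Besides the shell and the picture viewer there is one more tool, called after ">>>" by a JSON object that holds its "api" and its "payload", one argument or row to a line. arm_command: Moves the arm, as the interface text tells. Its arguments: {"type":"object","properties":{"series":{"type":"array","items":{"type":"array","items":{"type":"number"}}},"force":{"type":"number"}},"required":["series"]}

```bash
mkdir -p pics
python3 - <<'E'
from rig import bot,cams
import cv2
s=bot.get_state();print(s, bot.nose_length)
for n in ["scene","top","wrist"]:
    i=cams.camera_info(n);print(n,i)
    cv2.imwrite(f"pics/a_{n}.png",cams.capture(n))
E
```

```text
{'clock': 0.0, 'joint_positions': array([-1.41949823e+00,  2.07384895e-01,  1.54294254e+00,  4.05143009e-06,
        1.39349609e+00, -1.50493151e-01]), 'joint_velocities': array([-2.89701482e-05,  1.02902409e-03, -5.93981328e-04, -1.36396582e-03,
        1.43838710e-03, -1.84929892e-04]), 'tau': array([ 9.84593476e-05, -3.70880234e+01, -2.81414527e+01,  6.99735736e-02,
        3.61016218e-02, -1.52626762e-04]), 'ee_pos': array([ 0.17078232, -0.54822964,  0.21231614]), 'orientation': array([-1.57300139e+00,  3.38406392e-04, -2.83980249e+00]), 'contact_force': array([ 0.49098804, -0.78362517, -0.22200882]), 'ft_torque': array([-0.01654389,  0.02609123, -0.03728388]), 'opening': 0.09366846393829074} 0.008
scene {'K': array([[440.06440341,   0.        , 278.69520561],
       [  0.        , 440.06440341, 205.98295657],
       [  0.        ,   0.        ,   1.        ]]), 'rvec': array([ 0.9799285 ,  2.66382469, -0.77660955]), 'tvec': array([ 0.39632842, -0.24660841,  1.58057807])}
top {'K': array([[395.82906755,   0.        , 276.69145417],
       [  0.        , 395.82906755, 210.81938954],
       [  0.        ,   0.        ,   1.        ]]), 'rvec': array([ 2.15457155, -2.12399648,  0.1745925 ]), 'tvec': array([0.01290766, 0.53696362, 1.11561547])}
wrist {'K': array([[325.1922621 ,   0.        , 280.84756918],
       [  0.        , 325.1922621 , 207.59446287],
       [  0.        ,   0.        ,   1.        ]]), 'rvec': array([-2.35818511,  1.73591382,  0.22776928]), 'tvec': array([-0.57331726, -0.02653287,  0.39158341])}
```

View pics/a_scene.png

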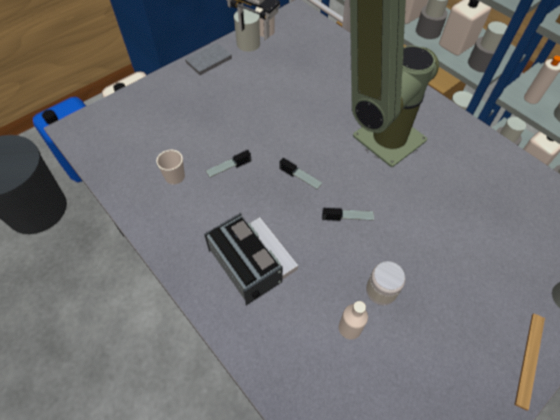

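View pics/a_top.png

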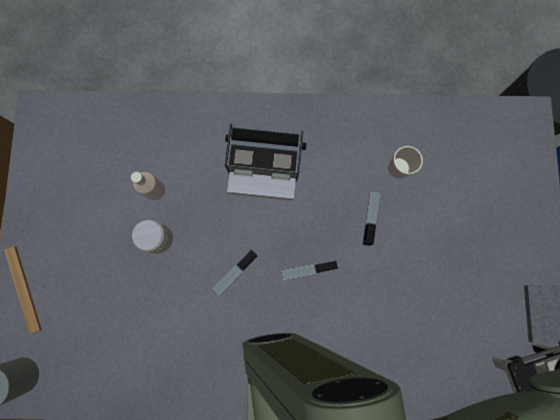

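View pics/a_wrist.png

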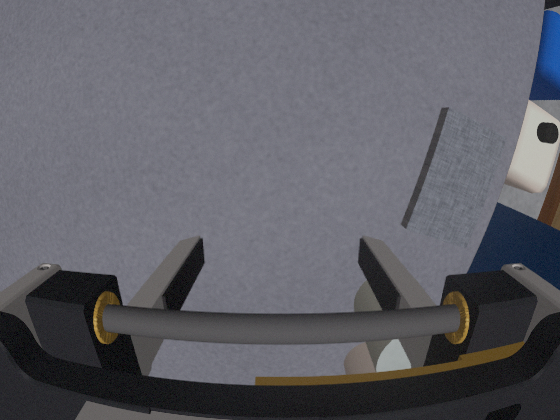

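Three feeler look-alikes in the top view: (371,218), (310,270) and (235,272). Image right is −y, so the one at (371,218) is farthest right, and its blade points up, towards +x. I'll confirm it in an enlarged crop.

```bash
cat > h.py <<'E'
import numpy as np,cv2
from rig import bot,cams
def w(n,uv,z,i=None):
    i=i or cams.camera_info(n);K=i["K"];R=cv2.Rodrigues(i["rvec"])[0];t=np.array(i["tvec"]).ravel()
    uv=np.atleast_2d(np.array(uv,float));d=np.c_[uv,np.ones(len(uv))]@np.linalg.inv(K).T@R
    c=-R.T@t; return c+d*((z-c[2])/d[:,2])[:,None]
def p(n,P):
    i=cams.camera_info(n);return cv2.projectPoints(np.array(P,float).reshape(-1,3),i["rvec"],i["tvec"],i["K"],None)[0][:,0]
E
python3 - <<'E'
from h import *
im=cv2.imread("pics/a_top.png")
for k,(x,y,a,b) in {"feel":(330,140,100,115),"head":(215,115,100,90)}.items():
    c=cv2.resize(im[y:y+b,x:x+a],None,fx=5,fy=5,interpolation=cv2.INTER_CUBIC);c=cv2.convertScaleAbs(c,alpha=1.8);cv2.imwrite(f"pics/b_{k}.png",c)
print(p("top",[[.5,-.2,0],[.5,.2,0]]), p("scene",[[.5,-.2,0]]))
E
```

```text
[[349.48304371 226.14362554]
 [217.03826935 224.24067559]] [[244.97481194 175.56038693]]
```

View pics/b_feel.png

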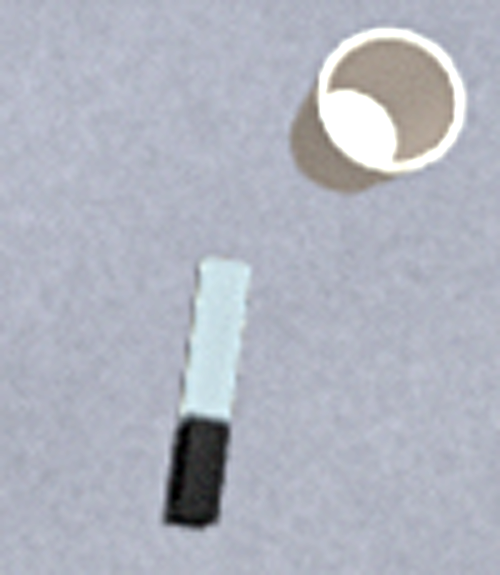

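View pics/b_head.png

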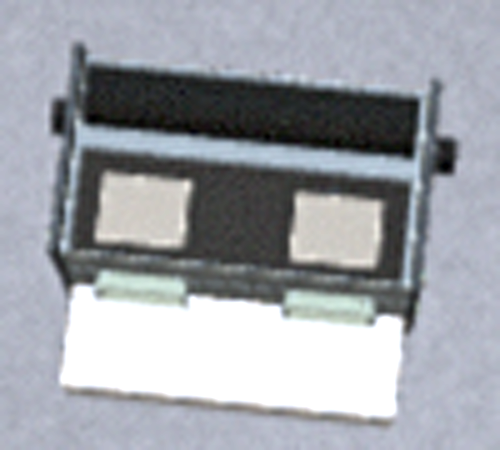

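Run:
```python
from h import *
im=cv2.imread("pics/a_scene.png")
for k,(x,y,a,b) in {"sfeel":(195,140,70,50),"shead":(195,205,110,100)}.items():
    c=cv2.resize(im[y:y+b,x:x+a],None,fx=6,fy=6,interpolation=cv2.INTER_CUBIC);c=cv2.convertScaleAbs(c,alpha=1.8);cv2.imwrite(f"pics/b_{k}.png",c)
```

```text
(no output)
```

View pics/b_sfeel.png

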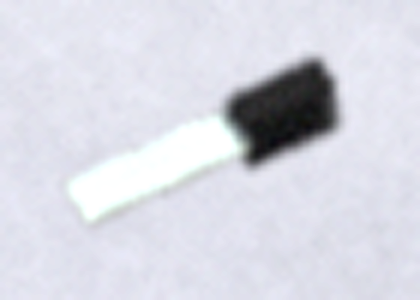

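View pics/b_shead.png

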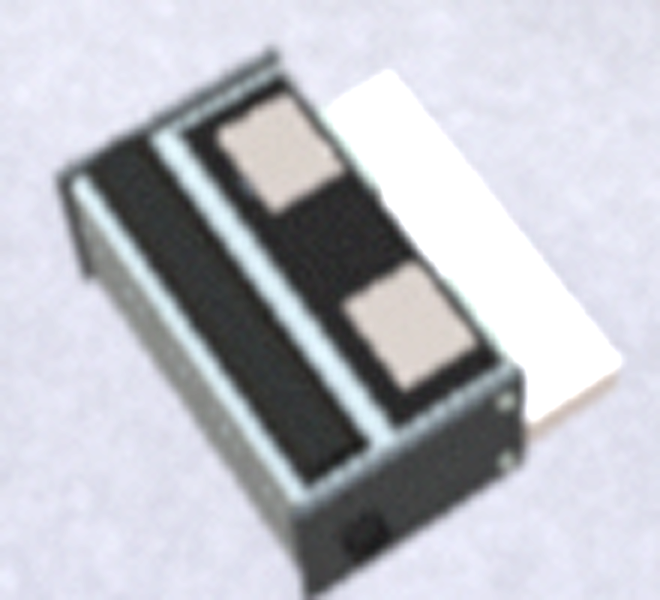

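```bash
cat > fit.py <<'E'
from h import *
from scipy.optimize import least_squares
def pose(obs,x0):
    def res(q,split=False):
        R=np.array([[np.cos(q[2]),-np.sin(q[2])],[np.sin(q[2]),np.cos(q[2])]]);o=[]
        for cam,P,uv in obs:
            P=np.array(P,float);W=np.c_[P[:,:2]@R.T+q[:2],P[:,2]]
            o.append(p(cam,W)-np.array(uv))
        return np.concatenate(o).ravel()
    r=least_squares(res,x0,loss="soft_l1");return r.x,res(r.x).reshape(-1,2)
E
python3 - <<'E'
from fit import *
t=lambda L,x,y,s:[( x+(a+.5)/s-.5, y+(b+.5)/s-.5) for a,b in L]
key=lambda cy:[(.06,cy+.025,.1055),(.06,cy-.025,.1055),(.02,cy-.025,.1055),(.02,cy+.025,.1055)]
led=[(-.05,.1,.032),(-.05,-.1,.032)]
ht=("top",key(.055)+key(-.055)+led,t([(100,173),(192,180),(187,248),(97,242),(293,193),(383,200),(379,268),(290,260),(63,384),(394,412)],215,115,5))
hs=("scene",key(.055)+key(-.055)+led,t([(407,392),(343,303),(412,262),(477,345),(277,213),(215,132),(290,93),(345,172),(622,360),(393,70)],195,205,6))
ft=("top",[(.13,.015,.028),(.13,-.015,.028),(.03,.015,.028),(.03,-.015,.028),(-.03,-.012,.044)],t([(202,259),(251,266),(182,416),(231,425),(216,526)],330,140,5))
fs=("scene",[(.13,.015,.028),(.13,-.015,.028),(.03,.015,.028),(.03,-.015,.028),(-.03,-.012,.044)],t([(92,222),(67,187),(247,155),(218,115),(322,58)],195,140,6))
for nm,a,b,x0 in(("head",ht,hs,[.6,0,0]),("feel",ft,fs,[.5,-.25,0])):
    for o in([a],[b],[a,b]):
        q,r=pose(o,x0);print(nm,q.round(4),np.abs(r).max().round(2),np.sqrt((r**2).mean()).round(2))
print("cup",w("top",[330+392/5,140+100/5],.09), "tin",w("top",[148,235],.11),"bot",w("top",[138,178],.17))
E
```

```text
head [ 0.6358  0.0658 -0.0795] 0.92 0.41
head [ 0.635   0.0687 -0.0964] 0.74 0.41
head [ 0.6353  0.0672 -0.0874] 1.33 0.55
feel [ 0.4733 -0.2522 -0.16  ] 0.64 0.42
feel [ 0.474  -0.2465 -0.1685] 1.21 0.55
feel [ 0.4734 -0.2505 -0.1612] 1.42 0.71
cup [[ 0.68240129 -0.35526895  0.09      ]] tin [[0.45404213 0.37044916 0.11      ]] bot [[0.59843564 0.38725798 0.17      ]]
```

>>> {"api": "arm_command", "payload": {
  "series": [
    [0.094,0.028,0.028,0,-0.09],
    [0.094,0.028,0.028,0,-0.09],
    [0.094,0.028,0.028,0,-0.09],
    [0.094,0.028,0.028,0,-0.09],
    [0.094,0.028,0.028,0,-0.09]
  ],
  "force": 20
}}

```text
clock: 0.57
ee_pos: [0.3116, -0.4074, 0.2131]
orientation: [-1.571, -0.0, 2.988]
contact_force: [0.6, 0.3, 0.4]
opening: 0.0939
```

>>> {"api": "arm_command", "payload": {
  "series": [
    [0.094,0.028,0.028,0,-0.013],
    [0.094,0.028,0.028,0,0],
    [0.094,0.028,0.028,0,0],
    [0.094,0.028,0.028,0,0],
    [0.094,0.018,0.018,0,0]
  ]
}}

```text
clock: 0.98
ee_pos: [0.4427, -0.276, 0.2132]
orientation: [-1.572, 0.0, 2.983]
contact_force: [-0.3, -0.2, 0.6]
opening: 0.094
```

>>> {"api": "arm_command", "payload": {
  "series": [
    [0.094,0.01,0.01,0,0],
    [0.094,0.01,0.01,0,0],
    [0.094,0,0,0,0],
    [0.094,0,0,0,0],
    [0.094,0,0,0,0]
  ]
}}

```text
clock: 1.4
ee_pos: [0.4603, -0.2594, 0.2132]
orientation: [-1.571, -0.001, 2.98]
contact_force: [0.2, -0.4, -0.2]
opening: 0.0942
```

Run:
```python
from h import *
s=bot.get_state();print(s["clock"],s["ee_pos"],s["orientation"],s["contact_force"],s["joint_positions"].round(2));i=cams.camera_info("wrist");print(i)
cv2.imwrite("pics/c_wrist.png",cams.capture("wrist"))
```

```text
1.4 [ 0.46030659 -0.25940319  0.21316277] [-1.57066922e+00 -7.84920680e-04  2.98007817e+00] [ 0.21065522 -0.37715278 -0.21800582] [-0.68  0.11  1.66 -0.    1.38  1.06]
{'K': array([[325.1922621 ,   0.        , 280.84756918],
       [  0.        , 325.1922621 , 207.59446287],
       [  0.        ,   0.        ,   1.        ]]), 'rvec': array([-1.9175366 ,  2.25605997,  0.29398705]), 'tvec': array([-0.18141556,  0.45255016,  0.51727588])}
```

View pics/c_wrist.png

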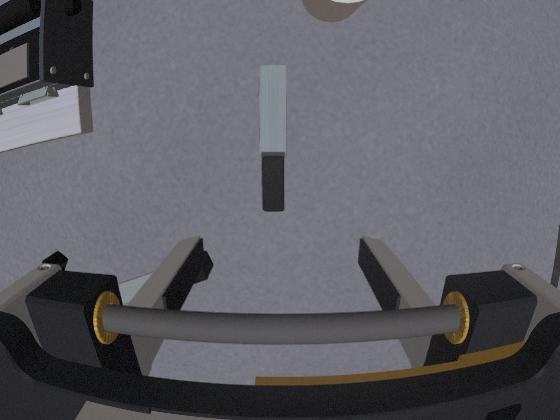

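Wrist view: the feeler stands upright in the image. Blade tip edge is at (260–286, 66), blade/handle joint at row ~153, and the handle's rear at row 211. Head's ledge corner is at (90,130).

```bash
cat >> h.py <<'E'
_p=p
def p(n,P,i=None):
    if n!="wrist": return _p(n,P)
    i=i or cams.camera_info(n)
    return cv2.fisheye.projectPoints(np.array(P,float).reshape(-1,1,3),np.array(i["rvec"],float).reshape(3,1),np.array(i["tvec"],float).reshape(3,1),i["K"],np.zeros(4))[0].reshape(-1,2)
E
python3 - <<'E'
from fit import *
im=cv2.imread("pics/c_wrist.png")
c=cv2.resize(im[50:225,235:310],None,fx=4,fy=4,interpolation=cv2.INTER_CUBIC)[:600];c=np.hstack([c[:,:],cv2.resize(im[50:225,235:310],None,fx=4,fy=4,interpolation=cv2.INTER_CUBIC)[100:700]]);cv2.imwrite("pics/c_crop.png",cv2.convertScaleAbs(c,alpha=2))
o=("wrist",[(.13,.015,.028),(.13,-.015,.028),(-.03,.012,.044),(-.03,-.012,.044),(.03,.012,.044),(.03,-.012,.044)],[(260,65.5),(286.5,65.5),(262,211),(284.5,211),(261.5,154),(284.5,154)])
q,r=pose([o],[.47,-.25,-.16]);print(q,r.round(1))
# look down check: TCP projection to table
s=bot.get_state();print(s["ee_pos"])
E
```

```text
[ 0.47135392 -0.25281745 -0.16282803] [[-0.6 -1.5]
 [ 0.6 -1.7]
 [ 0.2 -0.1]
 [-0.2 -0.1]
 [ 0.   1.7]
 [-0.1  1.7]]
[ 0.46020201 -0.25967149  0.2132572 ]
```

View pics/c_crop.png

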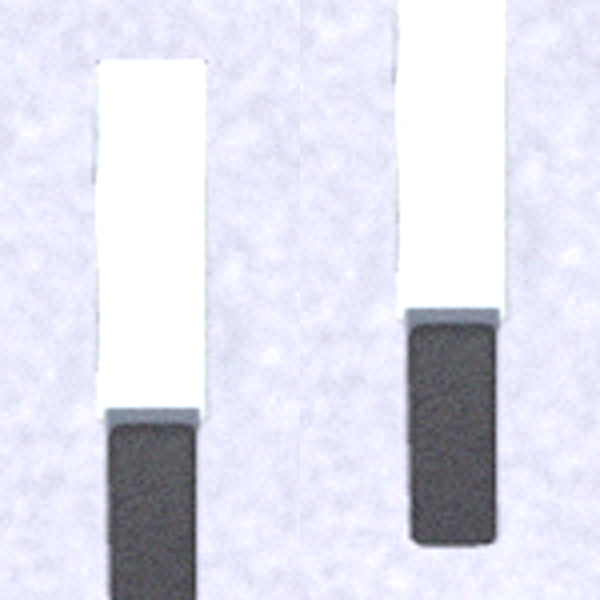

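>>> {"api": "arm_command", "payload": {
  "series": [
    [0.094,0.011,0.007,-0.03,0],
    [0.094,0,0,-0.03,0],
    [0.094,0,0,-0.03,0],
    [0.094,0,0,-0.03,0],
    [0.094,0,0,-0.03,0]
  ]
}}

```text
clock: 1.87
ee_pos: [0.4713, -0.2531, 0.0624]
orientation: [-1.57, 0.001, 2.979]
contact_force: [0.1, 0.3, -0.0]
opening: 0.0939
```

>>> {"api": "arm_command", "payload": {
  "series": [
    [0.094,0,0,-0.022,0],
    [0.094,0,0,-0.016,0],
    [0.094,0,0,-0.006,0],
    [0.094,0,0,0,0],
    [0.094,0,0,0,0]
  ]
}}

```text
clock: 2.28
ee_pos: [0.4719, -0.2529, 0.0199]
orientation: [-1.57, 0.0, 2.979]
contact_force: [0.2, -0.2, -0.2]
opening: 0.0937
```

>>> {"api": "arm_command", "payload": {
  "series": [
    [0.015,0,0,0,0],
    [0.015,0,0,0,0],
    [0.015,0,0,0,0],
    [0.015,0,0,0,0],
    [0.015,0,0,0,0]
  ],
  "force": 20
}}

```text
clock: 2.7
ee_pos: [0.4723, -0.2522, 0.0201]
orientation: [-1.57, 0.001, 2.981]
contact_force: [-0.1, -0.0, 0.6]
opening: 0.0641
```

>>> {"api": "arm_command", "payload": {
  "series": [
    [0.015,0,0,0,0],
    [0.015,0,0,0,0],
    [0.015,0,0,0,0],
    [0.015,0,0,0,0],
    [0.015,0,0,0,0]
  ]
}}

```text
clock: 3.12
ee_pos: [0.4719, -0.252, 0.0194]
orientation: [-1.571, -0.0, 2.98]
contact_force: [-0.1, 0.6, -0.4]
opening: 0.0305
```

Run:
```python
from h import *
s=bot.get_state();print(s["clock"],s["ee_pos"],s["orientation"],s["contact_force"],s["opening"])
cv2.imwrite("pics/d_wrist.png",cams.capture("wrist"))
```

```text
3.1167 [ 0.47187329 -0.25195636  0.01937149] [-1.57086556e+00 -1.18127697e-04  2.98048749e+00] [-0.11803768  0.5988789  -0.40768017] 0.03052835653981995
```

View pics/d_wrist.png

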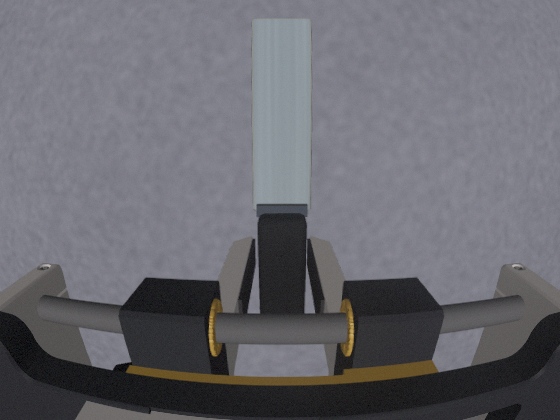

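Centred: the handle (258–306, 215–310) lies evenly between the fingers. I'll finish closing.

>>> {"api": "arm_command", "payload": {
  "series": [
    [0.015,0,0,0,0],
    [0.015,0,0,0,0],
    [0.015,0,0,0,0],
    [0.015,0,0,0,0],
    [0.015,0,0,0,0]
  ]
}}

```text
clock: 3.58
ee_pos: [0.4719, -0.2521, 0.0194]
orientation: [-1.571, -0.0, 2.98]
contact_force: [-0.2, -0.2, 0.0]
opening: 0.024
```

>>> {"api": "arm_command", "payload": {
  "series": [
    [0.015,0,0,0.02,0],
    [0.015,0,0,0.04,0],
    [0.015,0,0,0.04,0],
    [0.015,0,0,0,0],
    [0.015,0,0,0,0]
  ]
}}

```text
clock: 4.0
ee_pos: [0.4739, -0.2534, 0.1224]
orientation: [-1.568, 0.006, 2.98]
contact_force: [-1.2, 0.2, -1.6]
opening: 0.0238
```

Run:
```python
from h import *
s=bot.get_state();print(s["clock"],s["ee_pos"],s["orientation"],s["contact_force"],s["opening"])
cv2.imwrite("pics/e_wrist.png",cams.capture("wrist"))
```

```text
4.0 [ 0.47385997 -0.25343573  0.12237751] [-1.56775645  0.00585126  2.98043446] [-1.18778548  0.19400098 -1.58454572] 0.02376834745582652
```

View pics/e_wrist.png

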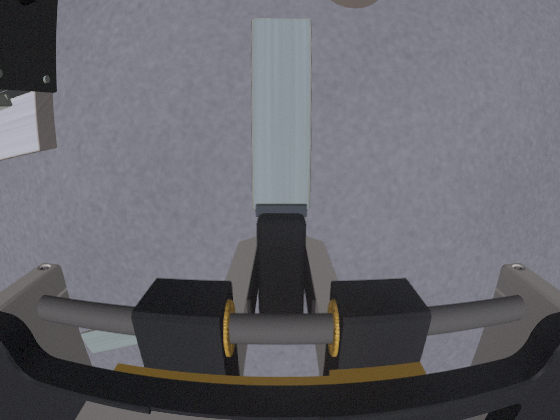

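>>> {"api": "arm_command", "payload": {
  "series": [
    [0.015,-0.003,0.03,0,0.015],
    [0.015,-0.003,0.035,0,0.015],
    [0.015,-0.003,0.035,0,0.015],
    [0.015,-0.003,0.035,0,0.015],
    [0.015,-0.003,0.035,0,0.016]
  ]
}}

```text
clock: 4.47
ee_pos: [0.4541, -0.0798, 0.1167]
orientation: [-1.573, -0.006, 3.056]
contact_force: [0.7, 0.9, -2.3]
opening: 0.0235
```

>>> {"api": "arm_command", "payload": {
  "series": [
    [0.015,-0.003,0.035,0,0],
    [0.015,-0.005,0.035,0,0],
    [0.015,-0.005,0.03,0,0],
    [0.015,-0.004,0.011,0,0],
    [0.015,0,0,0,0]
  ]
}}

```text
clock: 4.88
ee_pos: [0.4367, 0.0313, 0.1171]
orientation: [-1.571, -0.006, 3.06]
contact_force: [-0.2, -0.3, -2.1]
opening: 0.0241
```

>>> {"api": "arm_command", "payload": {
  "series": [
    [0.015,0,0,0,0],
    [0.015,0,0,0,0],
    [0.015,0,0,0,0],
    [0.015,0,0,0,0],
    [0.015,0,0,0,0]
  ]
}}

```text
clock: 5.3
ee_pos: [0.4402, 0.028, 0.1194]
orientation: [-1.571, 0.0, 3.055]
contact_force: [-0.1, -0.6, -1.8]
opening: 0.0239
```

Run:
```python
from h import *
s=bot.get_state();print(s["clock"],s["ee_pos"],s["orientation"],s["contact_force"],s["opening"])
i=cams.camera_info("wrist");import pickle;pickle.dump(i,open("f.pkl","wb"))
im=cams.capture("wrist");cv2.imwrite("pics/f_wrist.png",im)
cv2.imwrite("pics/f_crop.png",cv2.convertScaleAbs(cv2.resize(im[0:200,150:420],None,fx=2.9,fy=2.9,interpolation=cv2.INTER_CUBIC),alpha=1.4))
```

```text
5.3 [0.44018377 0.02799777 0.11942185] [-1.57066283e+00  2.30794893e-05  3.05458453e+00] [-0.07927229 -0.60925199 -1.80437247] 0.023882398586920973
```

View pics/f_wrist.png

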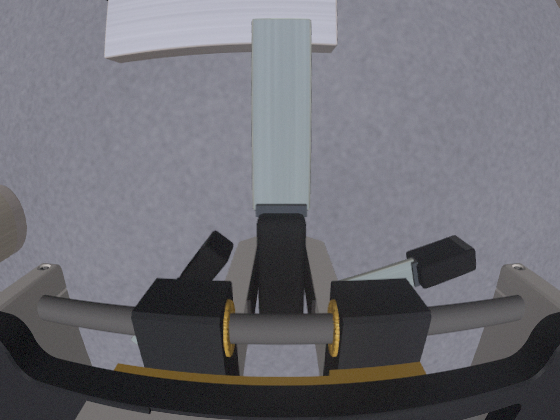

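View pics/f_crop.png

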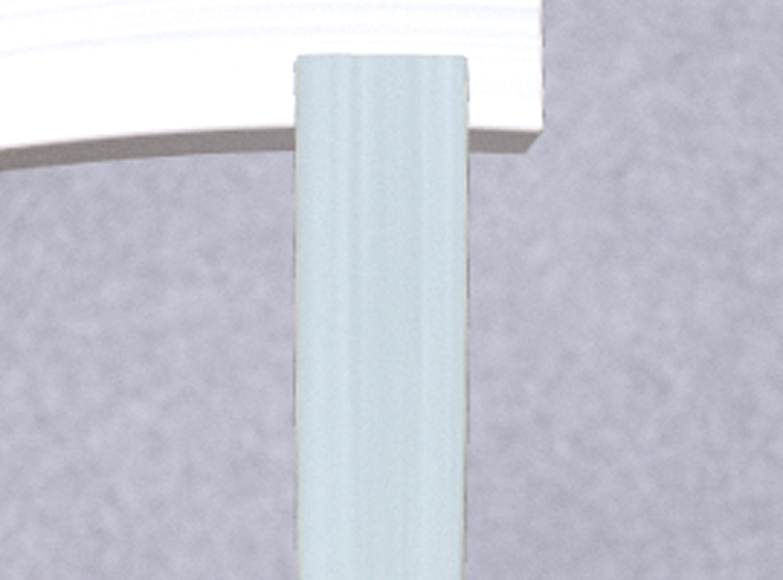

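Run:
```python
from h import *
im=cv2.imread("pics/f_wrist.png")
cv2.imwrite("pics/f_crop2.png",cv2.convertScaleAbs(cv2.resize(im[0:80,90:200],None,fx=6,fy=6,interpolation=cv2.INTER_CUBIC),alpha=1.4))
```

```text
(no output)
```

View pics/f_crop2.png

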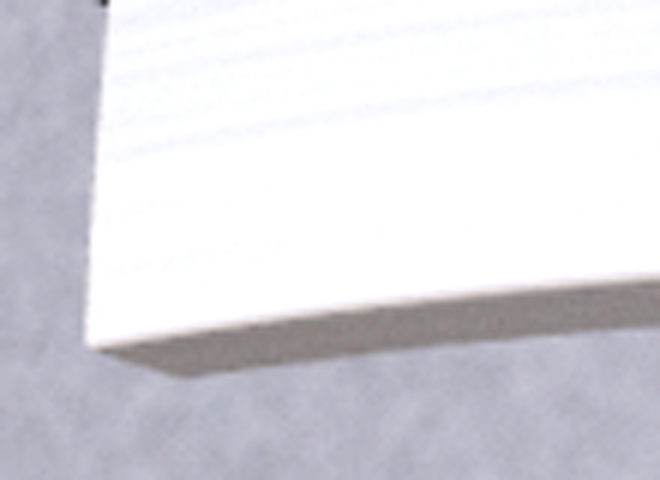

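Run:
```python
from fit import *
s=bot.get_state()["ee_pos"]
o=("wrist",[(-.05,-.1,.032),(-.05,-.1,0),(-.05,.1,.032),(-.05,.1,0)],[(337.1,44.5),(332,52.2),(104.6,57.5),(120.8,62.8)])
q,r=pose([o],[.635,.067,-.087]);print("head",q,r.round(1).tolist())
z=s[2]-.0194+.028
o=("wrist",[(.13,.015,z),(.13,-.015,z),(.03,.012,z+.016),(.03,-.012,z+.016)],[(252,19.2),(310.8,19.2),(258.5,214.5),(306.5,214.5)])
f,r=pose([o],[.441,.028,-.087]);print("feel",f,r.round(1).tolist(),s)
for nm,h in(("wrist",q),("fixed",np.array([.6353,.0672,-.0874]))):
    c,sn=np.cos(h[2]),np.sin(h[2]);d=f[:2]-h[:2];print(nm,"feeler in head",[c*d[0]+sn*d[1],-sn*d[0]+c*d[1]],f[2]-h[2])
```

```text
head [ 0.63409797  0.06571172 -0.09211224] [[1.3, -0.3], [0.3, 0.3], [-1.0, -0.0], [-0.9, -0.0]]
feel [ 0.44066433  0.02726361 -0.08199298] [[-0.6, -4.6], [0.6, -4.9], [-1.5, 1.9], [1.5, 1.6]] [0.44014859 0.02813608 0.11945598]
wrist feeler in head [np.float64(-0.18907706885831507), np.float64(-0.05607753526157194)] 0.010119258295935546
fixed feeler in head [np.float64(-0.1904067539096865), np.float64(-0.05677345963175311)] 0.005407022179624452
```

>>> {"api": "arm_command", "payload": {
  "series": [
    [0.015,0,0.001,-0.02,0],
    [0.015,0,0,-0.02,0],
    [0.015,0,0,-0.015,-0.002],
    [0.015,0,0,-0.01,0],
    [0.015,0,0,0,0]
  ],
  "force": 12
}}

```text
clock: 5.77
ee_pos: [0.4379, 0.0299, 0.0524]
orientation: [-1.571, -0.005, 3.054]
contact_force: [-1.2, -0.5, -1.8]
opening: 0.0238
```

>>> {"api": "arm_command", "payload": {
  "series": [
    [0.015,0.01,-0.0009,0,0],
    [0.015,0.015,-0.0013,0,0],
    [0.015,0.01,-0.0009,0,0],
    [0.015,0.005,-0.0005,0,0],
    [0.015,0,0,0,0]
  ]
}}

```text
clock: 6.18
ee_pos: [0.4825, 0.0259, 0.0557]
orientation: [-1.571, 0.003, 3.054]
contact_force: [0.1, 0.1, -1.6]
opening: 0.0239
```

Run:
```python
from h import *
s=bot.get_state();print(s["clock"],s["ee_pos"],s["orientation"],s["contact_force"],s["opening"])
for n in("wrist","scene"):
  im=cams.capture(n)
  if n=="scene": im=cv2.resize(im[150:320,180:400],None,fx=3.5,fy=3.5,interpolation=cv2.INTER_CUBIC)
  cv2.imwrite(f"pics/g_{n}.png",im)
```

```text
6.1833 [0.48251817 0.025935   0.05565014] [-1.57061626  0.00331964  3.05422087] [ 0.12147353  0.06023306 -1.63723619] 0.0238954926072212
```

View pics/g_wrist.png

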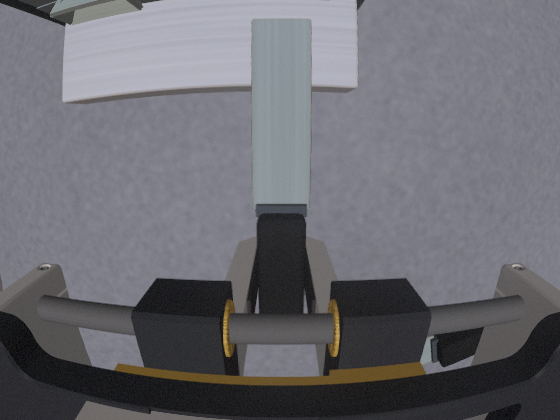

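View pics/g_scene.png

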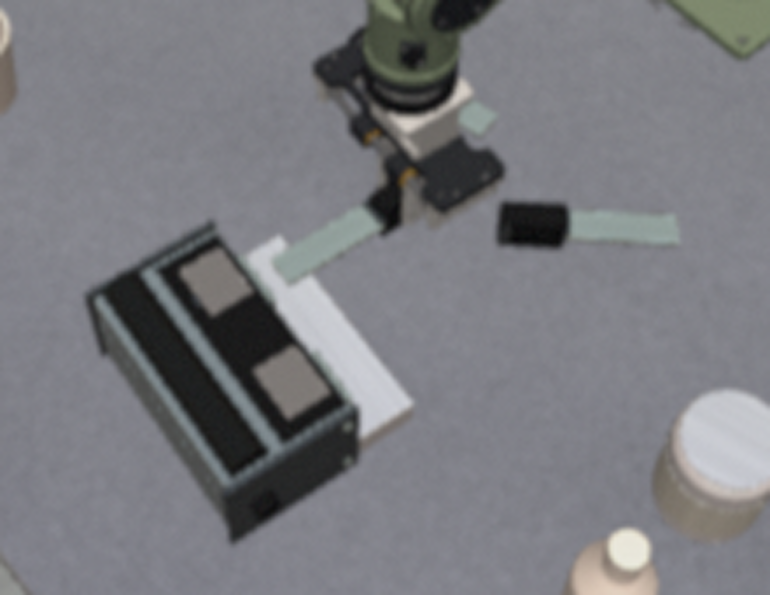

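Run:
```python
from fit import *
im=cv2.imread("pics/g_wrist.png")
c=lambda a:cv2.convertScaleAbs(cv2.resize(a,None,fx=6,fy=6,interpolation=cv2.INTER_CUBIC),alpha=1.4)
cv2.imwrite("pics/g_c.png",np.hstack([c(im[20:120,55:120]),c(im[20:120,310:375])]))
s=bot.get_state()["ee_pos"];print(s)
```

```text
[0.48007754 0.02637679 0.05473344]
```

View pics/g_c.png

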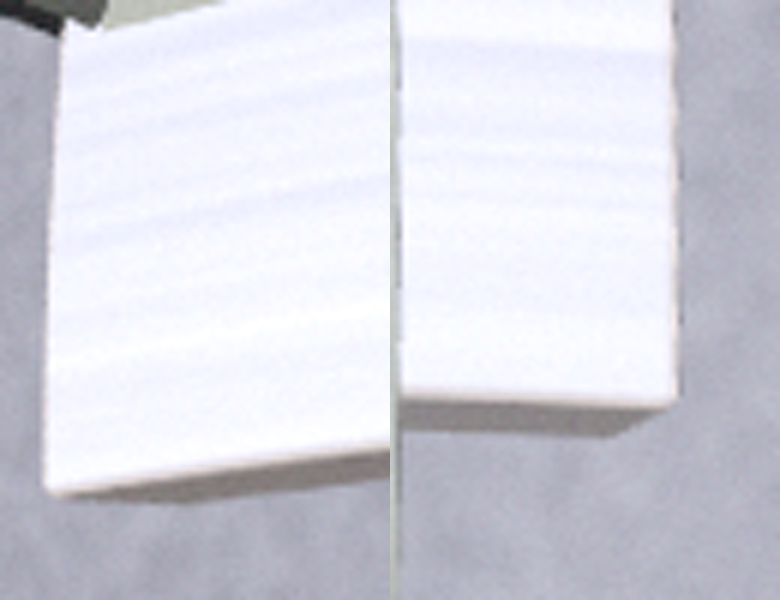

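Run:
```python
from fit import *
s=bot.get_state()["ee_pos"]
o=("wrist",[(-.05,-.1,.032),(-.05,-.1,0),(-.05,.1,.032),(-.05,.1,0)],[(357.9,87),(347.1,92.7),(62.6,101.9),(85.2,103.7)])
q,r=pose([o],[.635,.067,-.087]);print("head",q,r.round(1).tolist())
z=s[2]-.0194+.028
o=("wrist",[(.13,.015,z),(.13,-.015,z),(.03,.012,z+.016),(.03,-.012,z+.016)],[(252,19.2),(310.8,19.2),(258.5,214.5),(306.5,214.5)])
f,r=pose([o],[.441,.028,-.087]);print("feel",f,s)
for nm,h in(("wrist",q),("fixed",np.array([.6353,.0672,-.0874]))):
  for g in (f,np.r_[s[:2],-.087]):
    c,sn=np.cos(h[2]),np.sin(h[2]);d=g[:2]-h[:2]+.13*np.array([np.cos(g[2]),np.sin(g[2])]);print(nm,"tip in head",[c*d[0]+sn*d[1],-sn*d[0]+c*d[1]],g[2]-h[2])
```

```text
head [ 0.6314267   0.06666986 -0.09431876] [[0.7, 0.4], [0.8, -0.5], [-2.8, 0.4], [-1.3, -0.4]]
feel [ 0.48057074  0.02548773 -0.08236709] [0.48007754 0.02637679 0.05473344]
wrist tip in head [np.float64(-0.01631624011517208), np.float64(-0.05365286697888395)] 0.011951671417733331
wrist tip in head [np.float64(-0.016885179437852966), np.float64(-0.05341645284258844)] 0.007318758634225958
fixed tip in head [np.float64(-0.020499296100917323), np.float64(-0.05440491017471833)] 0.0050329127835073845
fixed tip in head [np.float64(-0.02106658612701454), np.float64(-0.05416456537443433)] 0.00040000000000001146
```

>>> {"api": "arm_command", "payload": {
  "series": [
    [0.015,0.006,-0.0005,0,-0.003],
    [0.015,0.006,-0.0005,0,0],
    [0.015,0.006,-0.0005,0,0],
    [0.015,0.006,-0.0005,0,0],
    [0.015,0.006,-0.0006,0,0]
  ]
}}

```text
clock: 6.7
ee_pos: [0.5107, 0.0237, 0.0545]
orientation: [-1.571, 0.0, 3.051]
contact_force: [0.2, -0.3, -1.4]
opening: 0.0242
```

>>> {"api": "arm_command", "payload": {
  "series": [
    [0.015,0.004,-0.0003,0,0],
    [0.015,0.004,-0.0004,0,0],
    [0.015,0.004,-0.0003,0,0],
    [0.015,0.004,-0.0004,0,0],
    [0.015,0.004,-0.0004,0,0]
  ]
}}

```text
clock: 7.12
ee_pos: [0.5301, 0.022, 0.0543]
orientation: [-1.571, -0.0, 3.051]
contact_force: [0.1, 0.5, -1.5]
opening: 0.024
```

>>> {"api": "arm_command", "payload": {
  "series": [
    [0.015,0.003,-0.0003,0,0],
    [0.015,0.003,-0.0002,0,0],
    [0.015,0.003,-0.0003,0,0],
    [0.015,0.003,-0.0003,0,0],
    [0.015,0.003,-0.0003,0,0]
  ]
}}

```text
clock: 7.53
ee_pos: [0.5451, 0.0206, 0.0544]
orientation: [-1.571, -0.0, 3.051]
contact_force: [0.6, -0.1, -1.6]
opening: 0.0241
```

>>> {"api": "arm_command", "payload": {
  "series": [
    [0.015,0.0015,-0.0001,0,0],
    [0.015,0.0015,-0.0001,0,0],
    [0.015,0.0015,-0.0002,0,0],
    [0.015,0.0015,-0.0001,0,0],
    [0.015,0.0015,-0.0001,0,0]
  ]
}}

```text
clock: 7.95
ee_pos: [0.5524, 0.02, 0.0544]
orientation: [-1.571, -0.0, 3.051]
contact_force: [0.1, 0.2, -1.6]
opening: 0.0238
```

>>> {"api": "arm_command", "payload": {
  "series": [
    [0.015,0.001,-0.0001,0,0],
    [0.015,0.001,-0.0001,0,0],
    [0.015,0.001,-0.0001,0,0],
    [0.015,0.001,-0.0001,0,0],
    [0.015,0.001,0,0,0]
  ]
}}

```text
clock: 8.37
ee_pos: [0.5575, 0.0196, 0.0545]
orientation: [-1.571, -0.0, 3.051]
contact_force: [-0.0, -0.4, -1.2]
opening: 0.0239
```

>>> {"api": "arm_command", "payload": {
  "series": [
    [0.015,0.001,-0.0001,0,0],
    [0.015,0.001,-0.0001,0,0],
    [0.015,0.001,-0.0001,0,0],
    [0.015,0.001,-0.0001,0,0],
    [0.015,0.001,-0.0001,0,0]
  ]
}}

```text
clock: 8.78
ee_pos: [0.5625, 0.0191, 0.0544]
orientation: [-1.571, 0.0, 3.051]
contact_force: [-0.4, -0.3, -0.8]
opening: 0.0241
```

>>> {"api": "arm_command", "payload": {
  "series": [
    [0.015,0.002,-0.0002,0,0],
    [0.015,0.002,-0.0002,0,0],
    [0.015,0.002,-0.0002,0,0],
    [0.015,0.002,-0.0002,0,0],
    [0.015,0.002,-0.0002,0,0]
  ]
}}

```text
clock: 9.2
ee_pos: [0.5727, 0.0181, 0.0545]
orientation: [-1.571, 0.0, 3.051]
contact_force: [0.0, 0.2, -1.3]
opening: 0.0238
```

>>> {"api": "arm_command", "payload": {
  "series": [
    [0.015,0.002,-0.0002,0,0],
    [0.015,0.002,-0.0002,0,0],
    [0.015,0.002,-0.0002,0,0],
    [0.015,0.002,-0.0001,0,0],
    [0.015,0.002,-0.0002,0,0]
  ]
}}

```text
clock: 9.62
ee_pos: [0.5826, 0.0172, 0.0544]
orientation: [-1.571, 0.0, 3.051]
contact_force: [0.2, -0.0, -2.4]
opening: 0.0237
```

Run:
```python
from h import *
s=bot.get_state();print(s["clock"],s["ee_pos"],s["orientation"],s["contact_force"],s["opening"])
im=cams.capture("wrist")
cv2.imwrite(f"pics/i_wrist.png",im)
```

```text
9.6167 [0.58260901 0.01717851 0.05444976] [-1.57081081e+00  2.05286416e-05  3.05142589e+00] [ 0.2381359  -0.03432643 -2.42532974] 0.023663351711143855
```

View pics/i_wrist.png

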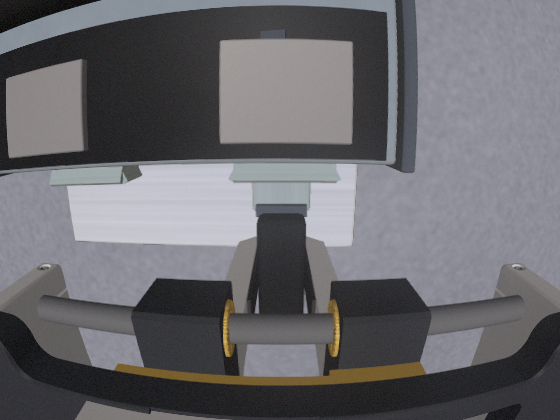

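The right gap takes the blade well past the 55 mm gate position with no force. The shoulder (row 208) is ~15 mm short of the lips (row 180), so I'll close the rest slowly.

>>> {"api": "arm_command", "payload": {
  "series": [
    [0.015,0.002,-0.0002,0,0],
    [0.015,0.002,-0.0002,0,0],
    [0.015,0.002,-0.0002,0,0],
    [0.015,0.002,-0.0001,0,0],
    [0.015,0.002,-0.0002,0,0]
  ]
}}

```text
clock: 10.08
ee_pos: [0.5926, 0.0163, 0.0544]
orientation: [-1.571, -0.0, 3.051]
contact_force: [-0.2, 0.2, -1.1]
opening: 0.024
```

>>> {"api": "arm_command", "payload": {
  "series": [
    [0.015,0.0008,0,0,0],
    [0.015,0.0008,-0.0001,0,0],
    [0.015,0.0008,-0.0001,0,0],
    [0.015,0.0008,-0.0001,0,0],
    [0.015,0.0008,-0.0001,0,0]
  ]
}}

```text
clock: 10.5
ee_pos: [0.5964, 0.0159, 0.0544]
orientation: [-1.571, -0.0, 3.051]
contact_force: [-0.3, 0.6, -1.8]
opening: 0.0241
```

>>> {"api": "arm_command", "payload": {
  "series": [
    [0.015,0.0005,0,0,0],
    [0.015,0.0005,0,0,0],
    [0.015,0.0005,-0.0001,0,0],
    [0.015,0.0005,0,0,0],
    [0.015,0.0005,-0.0001,0,0]
  ]
}}

```text
clock: 10.92
ee_pos: [0.5989, 0.0157, 0.0545]
orientation: [-1.571, 0.0, 3.051]
contact_force: [0.7, -0.7, -2.2]
opening: 0.0239
```

>>> {"api": "arm_command", "payload": {
  "series": [
    [0.015,0.0005,0,0,0],
    [0.015,0.0005,0,0,0],
    [0.015,0.0005,-0.0001,0,0],
    [0.015,0.0005,0,0,0],
    [0.015,0.0005,-0.0001,0,0]
  ]
}}

```text
clock: 11.33
ee_pos: [0.5993, 0.0157, 0.0539]
orientation: [-1.571, -0.005, 3.052]
contact_force: [-6.5, 0.9, 2.5]
opening: 0.024
```

Run:
```python
from h import *
im=cams.capture("wrist")
cv2.imwrite(f"pics/j_wrist.png",cv2.convertScaleAbs(cv2.resize(im[130:330,180:380],None,fx=3,fy=3,interpolation=cv2.INTER_CUBIC),alpha=1.6))
```

```text
(no output)
```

View pics/j_wrist.png

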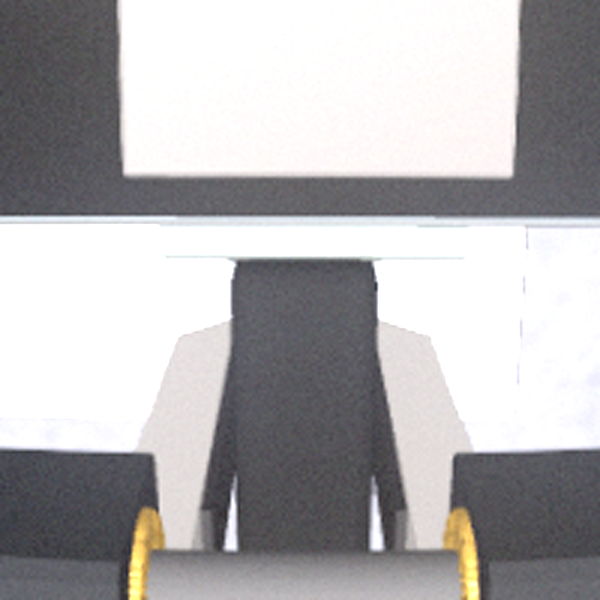

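Home: the handle's front (row 260 in the crop) meets the lips, with 6.5 N of reaction. I'll ease off, lower it slightly and release.

>>> {"api": "arm_command", "payload": {
  "series": [
    [0.015,-0.0005,0,-0.0007,0],
    [0.015,0,0,-0.0007,0],
    [0.015,0,0,0,0],
    [0.06,0,0,0,0],
    [0.06,0,0,0,0]
  ]
}}

```text
clock: 11.8
ee_pos: [0.6024, 0.0153, 0.0537]
orientation: [-1.571, 0.004, 3.051]
contact_force: [0.1, 0.0, 1.0]
opening: 0.0338
```

>>> {"api": "arm_command", "payload": {
  "series": [
    [0.06,0,0,0,0],
    [0.06,0,0,0,0],
    [0.06,0,0,0,0],
    [0.06,0,0,0,0],
    [0.06,0,0,0,0]
  ]
}}

```text
clock: 12.22
ee_pos: [0.6011, 0.0154, 0.0531]
orientation: [-1.571, 0.0, 3.051]
contact_force: [-0.3, 0.6, 0.4]
opening: 0.0599
```

Run:
```python
from h import *
s=bot.get_state();print(s["clock"],s["ee_pos"],s["contact_force"],s["opening"])
im=cams.capture("wrist")
cv2.imwrite(f"pics/k_wrist.png",cv2.convertScaleAbs(cv2.resize(im[130:330,180:380],None,fx=3,fy=3,interpolation=cv2.INTER_CUBIC),alpha=1.6))
```

```text
12.2167 [0.60111353 0.01544465 0.05312895] [-0.31648145  0.58078333  0.36178967] 0.05992154069143989
```

View pics/k_wrist.png

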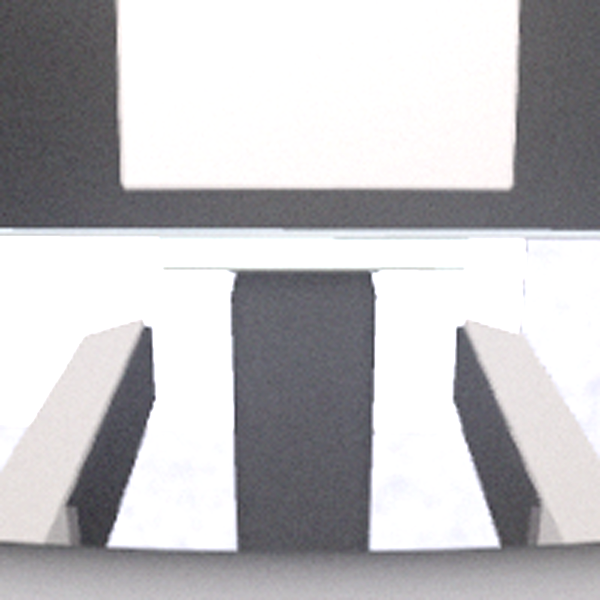

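>>> {"api": "arm_command", "payload": {
  "series": [
    [0.06,0,0,0.02,0],
    [0.06,0,0,0.03,0],
    [0.06,0,0,0.03,0],
    [0.06,0,0,0.03,0],
    [0.06,0,0,0.017,0]
  ]
}}

```text
clock: 12.68
ee_pos: [0.6028, 0.0153, 0.1842]
orientation: [-1.571, 0.006, 3.051]
contact_force: [0.6, -0.0, -0.1]
opening: 0.0599
```

>>> {"api": "arm_command", "payload": {
  "series": [
    [0,0.015,-0.0015,0,0],
    [0,0.02,-0.002,0,0],
    [0,0.02,-0.002,0,0],
    [0,0.014,-0.001,0,0],
    [0,0,0,0,0]
  ]
}}

```text
clock: 13.1
ee_pos: [0.672, 0.0085, 0.1799]
orientation: [-1.571, 0.002, 3.051]
contact_force: [-0.9, 0.1, 0.2]
opening: 0.0298
```

>>> {"api": "arm_command", "payload": {
  "series": [
    [0,0,0,0,0],
    [0,0,0,0,0],
    [0,0,0,-0.01,0],
    [0,0,0,-0.01,0],
    [0,0,0,-0.01,0]
  ]
}}

```text
clock: 13.52
ee_pos: [0.669, 0.0091, 0.1489]
orientation: [-1.571, -0.001, 3.051]
contact_force: [-0.1, 0.5, 1.1]
opening: 0.0006
```

Run:
```python
from h import *
s=bot.get_state();print(s["clock"],s["ee_pos"],s["contact_force"],s["opening"])
im=cams.capture("wrist");cv2.imwrite("pics/l_wrist.png",im)
im=cams.capture("scene");cv2.imwrite("pics/l_scene.png",cv2.resize(im[150:320,180:400],None,fx=3.5,fy=3.5,interpolation=cv2.INTER_CUBIC))
```

```text
13.5167 [0.66899518 0.00913294 0.14885734] [-0.1441461   0.5294974   1.07142935] 0.0006255606193371952
```

View pics/l_wrist.png

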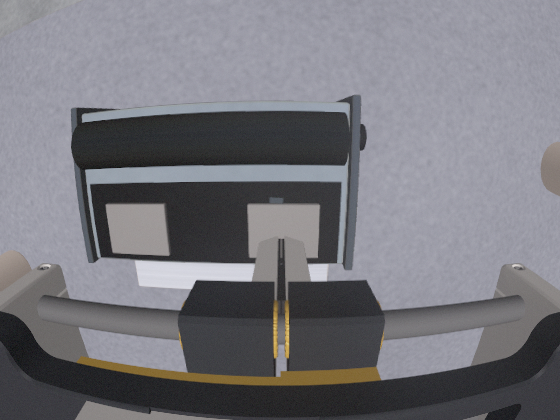

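View pics/l_scene.png

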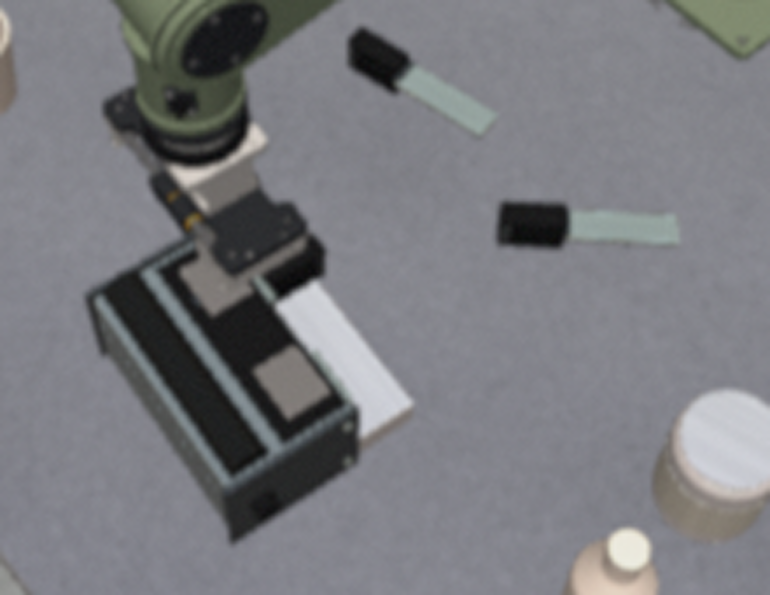

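Fingertips are over the right key (seen at 248–320, 204–258), and the feeler is still home. Descending gently.

>>> {"api": "arm_command", "payload": {
  "series": [
    [0,0,0,-0.01,0],
    [0,0,0,-0.01,0],
    [0,0,0,-0.01,0],
    [0,0,0,0,0],
    [0,0,0,0,0]
  ]
}}

```text
clock: 14.03
ee_pos: [0.669, 0.0091, 0.1185]
orientation: [-1.571, -0.003, 3.051]
contact_force: [-0.4, 0.1, -0.7]
opening: 0.0003
```

>>> {"api": "arm_command", "payload": {
  "series": [
    [0,0,0,-0.001,0],
    [0,0,0,-0.001,0],
    [0,0,0,-0.001,0],
    [0,0,0,-0.001,0],
    [0,0,0,0,0]
  ]
}}

```text
clock: 14.45
ee_pos: [0.67, 0.009, 0.1162]
orientation: [-1.571, 0.0, 3.051]
contact_force: [-0.2, 0.1, 0.1]
opening: 0.0005
```

>>> {"api": "arm_command", "payload": {
  "series": [
    [0,0,0,-0.0005,0],
    [0,0,0,-0.0005,0],
    [0,0,0,-0.0005,0],
    [0,0,0,0,0],
    [0,0,0,0,0]
  ]
}}

```text
clock: 14.87
ee_pos: [0.6699, 0.009, 0.1145]
orientation: [-1.571, -0.0, 3.051]
contact_force: [0.7, -0.8, 0.2]
opening: 0.0007
```

>>> {"api": "arm_command", "payload": {
  "series": [
    [0,0,0,-0.0005,0],
    [0,0,0,-0.0005,0],
    [0,0,0,-0.0005,0],
    [0,0,0,0,0],
    [0,0,0,0,0]
  ]
}}

```text
clock: 15.28
ee_pos: [0.67, 0.0089, 0.1133]
orientation: [-1.571, 0.0, 3.051]
contact_force: [-0.2, -0.3, 1.3]
opening: 0.0004
```

>>> {"api": "arm_command", "payload": {
  "series": [
    [0,0,0,-0.0005,0],
    [0,0,0,0,0],
    [0,0,0,0,0],
    [0,0,0,0,0],
    [0,0,0,0,0]
  ]
}}

```text
clock: 15.7
ee_pos: [0.67, 0.009, 0.1128]
orientation: [-1.571, 0.0, 3.051]
contact_force: [-0.7, -0.7, 2.2]
opening: 0.0007
```

>>> {"api": "arm_command", "payload": {
  "series": [
    [0,0,0,-0.0004,0],
    [0,0,0,-0.0004,0],
    [0,0,0,-0.0004,0],
    [0,0,0,0,0],
    [0,0,0,0,0]
  ]
}}

```text
clock: 16.12
ee_pos: [0.67, 0.009, 0.1117]
orientation: [-1.571, 0.0, 3.051]
contact_force: [-1.1, 0.6, 5.2]
opening: 0.0009
```

>>> {"api": "arm_command", "payload": {
  "series": [
    [0,0,0,0,0],
    [0,0,0,0,0],
    [0,0,0,0,0],
    [0,0,0,0,0],
    [0,0,0,0,0]
  ]
}}

```text
clock: 16.53
ee_pos: [0.67, 0.009, 0.1116]
orientation: [-1.571, 0.0, 3.051]
contact_force: [-2.0, 0.0, 5.5]
opening: 0.0006
```

The key gives at about 5.3 N (3.6 N counts). Lifting clear.

>>> {"api": "arm_command", "payload": {
  "series": [
    [0,0,0,0.01,0],
    [0,0,0,0.025,0],
    [0,0,0,0.035,0],
    [0,0,0,0.03,0],
    [0,0,0,0,0]
  ]
}}

```text
clock: 16.95
ee_pos: [0.6743, 0.0086, 0.2197]
orientation: [-1.571, 0.014, 3.051]
contact_force: [0.4, -0.9, 0.3]
opening: 0.0003
```

>>> {"api": "arm_command", "payload": {
  "series": [
    [0,-0.04,0,0,0],
    [0,-0.04,0,0,0],
    [0,-0.04,0,0,0],
    [0,-0.04,0,0,0],
    [0,-0.02,0,0,0]
  ]
}}

```text
clock: 17.37
ee_pos: [0.4852, 0.0095, 0.2095]
orientation: [-1.571, -0.005, 3.052]
contact_force: [0.4, -0.4, -0.0]
opening: 0.0006
```

>>> {"api": "arm_command", "payload": {
  "series": [
    [0,0,0,0,0],
    [0,0,0,0,0],
    [0,0,0,0,0],
    [0,0,0,0,0],
    [0,0,0,0,0]
  ]
}}

```text
clock: 17.78
ee_pos: [0.4912, 0.0088, 0.2113]
orientation: [-1.571, 0.0, 3.051]
contact_force: [-1.0, 0.8, -0.1]
opening: 0.0005
```

Run:
```python
from h import *
s=bot.get_state();print(s["clock"],s["ee_pos"],s["contact_force"],abs(s["joint_velocities"]).max())
cv2.imwrite("pics/m_wrist.png",cams.capture("wrist"))
cv2.imwrite("pics/m_scene.png",cams.capture("scene"))
```

```text
17.7833 [0.49119867 0.00882675 0.21130977] [-1.0294852   0.79115766 -0.10897723] 0.006956921930938888
```

View pics/m_wrist.png

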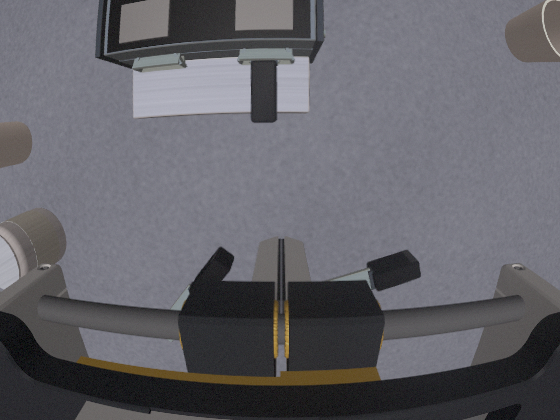

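View pics/m_scene.png

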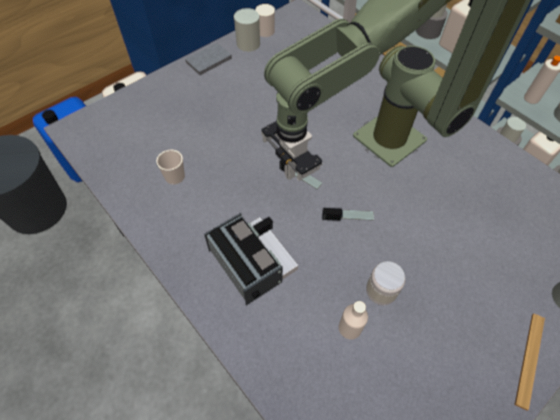

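The handle (250–277, 60–122 in the wrist view) sits against the right lips. In the scene view the cup, tin and bottle are unmoved, and the arm is clear. Handing in.

```bash
python3 -c "
from rig import bot
print(bot.finish_job(), bot.get_state()['clock'])"
```

```text
the job is handed in; nothing more can be done
the job is handed in; nothing more can be done
```

The feeler is fully home in the right gap, released, and I pressed the right key once. I handed the job in at about 18 s; it gives no verdict.

- **Finding the gap:** I tried the right gap first. The blade passed the 55 mm gate position with almost no resistance and went in until the handle met the lips, at about 6.5 N. I did not probe the left gap, since exactly one is open.
- **Pressing the key:** I released the feeler, then pressed the right key with closed fingers to about 5.3 N (3.6 N counts as pressed), held it and lifted off. I never touched the left key.
- **Last checks:** The final pictures show the handle against the right lips and the arm clear of everything. The cup, tin and bottle look unmoved. I had no direct reading of key travel, so the key press and its springing back are judged from force and pictures.
- **Disagreement:** The wrist and fixed cameras differed by about 4 mm on the head's distance. I settled it by feeling the contact with the lips.

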